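# Turn a clutch disc once round past the pointer of its truing stand

## Robot

A 6-joint arm with a two-finger parallel gripper is mounted at the origin on a cart in front of the work surface, level with it; the furniture and walls round the work are solid. World frame = base frame: x ahead of the robot, y to its left, z up, the work surface at z = 0. Lengths are in m, angles in rad, forces in N, time in s.
With the tool pointing down it reaches from about 0.3 to 0.775 m from the base axis. Payload 14.6 kg.
Tool frame: the origin (TCP) lies at the very end of the fingers, on their centre line; the grasp point (between the pads) lies 19 mm behind it; z points along the fingers, y is the line along which they close (so a half turn about z gives the same grasp; the last joint's range is limited). The gripper opens to 85 mm and grips with 20 to 120 N. Pads are 22 mm wide; open, the fingers measure 114 mm over their backs; the gripper's body (76 mm by 85 mm) begins 54 mm behind the grasp point. The pads swing forward as they close: fully open they stand 13 mm farther back than shut.
Start: joints at [-1.408, 0.3, 1.521, -0, 1.321, -0.067], TCP at [0.125, -0.536, 0.231] pointing down, gripper open.
Joint ranges: [-3.03, 3.03], [-0.79, 2.21], [0.23, 2.52], [-1.04, 4.18], [0, 3.07], [-2.55, 2.55]. Speed limits (rad/s): [2.22, 2.22, 2.57, 3.14, 3.14, 3.14].

## Interface

Orientations are given as a rotation vector (axis times angle).
In Python, from bench import bot gives the robot as it stands.
- The arm moves only by the shell command python3 -m inch 'ROWS' [FORCE]. ROWS is JSON, one flat list of numbers, 7 for each row, row after row: the shift along the tool's x, y, z normalised to -1 to 1, where 1 is 0.2 m, then the turn, a rotation vector about the tool's x, y, z normalised to -1 to 1, where 1 is 45 degrees, then the opening, from 0 (shut) to 1 (fully open). In form: [x, y, z, ax, ay, az, grip, x, y, z, ax, ay, az, grip, ...]. A call has 1 to 12 rows; each row shifts and turns the commanded pose from where the row before left it, along the tool's axes as they then stand; what a row does not reach is not made up. A row lasts 1/10 s, in which the tool goes at most 50 mm and 8.59 degrees, less where a joint would pass 70% of its speed; a pose out of reach is approached as far as the arm can. A call with a number of a shift or a turn outside -1 to 1 is refused whole. A call with a gripper value outside its range is refused whole. The fingers move at their own pace and stop on an object; FORCE is the grip in N (left out, the last holds). Time passes only in rows, so rows that do not move let the fingers close. It gives the time, the measured TCP pose, the force, the opening and the grip force at its end, in the units of the state.
- bot.observe(): the state, without advancing time (a new reading comes with each control period).
- bot.camera(name): name is "scene" or "top"; returns (picture, depth): 384x512x3 uint8, red, green, blue; 384x512 float32, m along the optical axis (not along the pixel's ray), 0 where there is no reading.
- bot.get_calibration(name): a dict with "vertical_fov" (degrees; the focal length in pixels is half the picture's height over the tangent of half this angle, whatever the lens; pixels are square), "cx", "cy" (the principal point, pixels), "k1" (the pictures are not rectified: a ray, as slopes to the right and down, at radius r is drawn at 1 + k1 r^2 times it, then the intrinsics apply), "rvec" (rotation vector, rad) and "tvec" (3), from world to camera coordinates, as OpenCV has them. Camera axes: x right, y down, z forward; pixel columns grow to the right and rows downward; lengths in m; the calibration is good to about 2 mm. A picture is of the moment at which its call begins. get_calibration takes no time and is no camera call.
- bot.sign_off(): hands the job in; it is judged then, once.
The state is a dict: "time_s": time; "q": joint angles; "joint_vel": joint speeds; "joint_torque": joint torques, N m; "ee_pos": TCP position; "tool_rot": TCP orientation; "contact_force": force on the tool from outside, world axes, zero at the start; "ft_torque": the same for the moment, N m; "gripper_width": opening from 0.0 (shut) to 1.0 (fully open); "finger_force": force on a finger pad.
Only numpy, scipy, OpenCV 4.12 (cv2) and the standard library are available. Lean on these libraries where they do the work, as an engineer would, in place of code of your own. Each camera call takes 0.05 s, during which the arm holds its last target. There are 200 camera calls.

## Task

Check the clutch disc on its truing stand for run-out: rest the closed fingertips lightly on its friction lining and, following the lining round, turn the disc slowly anticlockwise (seen from above, never faster than a quarter turn a second) until its white paint mark has passed the pointer once and then, a full turn later, stands at the pointer again. Nothing is gripped: do not touch the nut in the middle, press the sprung disc down only a little, and leave the pointer and the loose parts round the stand alone. Finish with the hand clear of everything.

Things in the scene. Friction and masses are not known exactly. Their poses are not given: they have to be found in the camera images.
- lining_center (a point): point on the disc's axis at the height of the lining's top face, where the fingertips rest (91 mm above the bench when nothing presses on it). The friction lining is the flat outer ring of the disc, 65 to 95 mm from the axis, 8 mm thick; inside it lie the plate and damper springs, then the hub
- clutch_disc: dark clutch disc, 190 mm across, lying level on the stand's arbor; origin on its axis, 16 mm below the lining's top. It turns on a vertical axis with slight friction (0.4 N at the lining), stays where it is left, and is dragged along by a fingertip resting on the lining with 2 to 5 N (friction coefficient about 0.5 to 0.7)
- mark (a point): the paint mark: outer end, on the lining's top at the rim, 95 mm from the axis, of a white radial stripe 28 mm long and 6 mm wide. It turns with the disc
- pointer_tip (a point): tip of the thin steel scriber needle that points level at the disc's edge, 3.5 mm clear of the rim and 4 mm below the lining's top. The needle is held on a 12 mm post, 138 mm from the disc's axis, whose top is only 4 mm above the lining; post and needle are fixed to the foot of the stand
- rotor (a joint): turning angle of the disc (rad): 0 when the mark stands at the pointer, growing anticlockwise seen from above, counting on through full turns. It starts between -1.4 and -0.5 (the mark a little short of the pointer); 6.28 is the mark at the pointer for the second time
- arbor (a joint): how far the disc on its sprung arbor is pressed straight down (m): 0 free, 0.009 at the hard stop. It stays level; the spring takes 2 N to start and then 0.5 N per mm. 2 to 5 mm is a light touch
- arbor_nut: knurled nut and washer on the hub in the middle of the disc, 42 mm across, top 25 mm above the lining (a stud end to 30 mm above it); not to be touched. Its origin is on the axis at bench height
- pointer: post, clamp and needle of the pointer, on the foot of the stand; not to be touched (its origin is on the disc's axis at bench height)
- bearing_a: ball bearing, 72 mm across and 18 mm high, lying flat beside the stand; origin at the centre of its underside; leave it alone
- release_bearing: clutch release bearing with two side lugs, 66 x 102 x 42 mm; origin at the centre of its underside; leave it alone
- spline_shaft: dark splined shaft stub standing on end, 37 mm across and 136 mm high; origin at the centre of its underside; leave it alone
- spring_a: blue damper spring, 26 x 49 x 26 mm, lying on the bench; origin at the centre of its underside; leave it alone

How it is judged:
By the outcome, as a careful person would: the job done as asked, in the order asked, and still so for the second after the job is handed in, with the robot touching nothing.
It also fails if it takes over 64 s, if anything falls off the work surface, if the arm or the gripper's body presses on something with over 40 N, if the wrist force passes 120 N, or if a joint passes its speed limit or range.

## Working session

There is one attempt and no reset: what is moved stays moved. The work goes in short steps, Python scripts to look and compute and a shell command to move; the robot and the scene stay as the last step left them, time stands still between calls to the robot, and variables do not carry over. Pictures are saved under pics/ and viewed, at most 10 in all, crops included, and the job is handed in when it is done.

```bash
mkdir -p pics
cat > h.py <<'E'
import numpy as np, cv2
from bench import bot
def cal(n):
    c=bot.get_calibration(n); f=192/np.tan(np.radians(c["vertical_fov"])/2)
    R=cv2.Rodrigues(np.array(c["rvec"],float))[0]; return c,f,R,np.array(c["tvec"],float)
def ray(n,u,v):
    c,f,R,t=cal(n); x=(np.asarray(u,float)-c["cx"])/f; y=(np.asarray(v,float)-c["cy"])/f
    rd=np.hypot(x,y); r=rd.copy()
    for _ in range(20): r=rd/(1+c["k1"]*r*r)
    s=np.where(rd>0,r/np.maximum(rd,1e-9),1); return np.stack([x*s,y*s,np.ones_like(x)],-1),R,t
def atz(n,u,v,z):
    d,R,t=ray(n,u,v); o=-R.T@t; w=d@R; return o+w*((z-o[2])/w[...,2])[...,None]
def cloud(n,dep):
    v,u=np.mgrid[:384,:512]; d,R,t=ray(n,u,v); return (d*dep[...,None]-t)@R
E
python3 - <<'E'
from h import *
for n in("top","scene"):
    p,d=bot.camera(n); cv2.imwrite(f"pics/{n}0.png",p[...,::-1]); np.savez(f"{n}0.npz",p=p,d=d)
s=bot.observe(); print({k:np.round(v,3).tolist() for k,v in s.items()})
E
```

```text
{'time_s': 0.1, 'q': [-1.408, 0.3, 1.522, 0.0, 1.321, -0.067], 'joint_vel': [0.001, -0.003, -0.003, 0.0, 0.0, -0.001], 'joint_torque': [0.001, -54.438, -36.237, -0.0, 0.003, 0.0], 'ee_pos': [0.125, -0.535, 0.231], 'tool_rot': [-3.12, -0.36, 0.0], 'contact_force': [-0.228, 0.709, 0.515], 'ft_torque': [-0.038, -0.002, -0.004], 'finger_force': 0.0, 'gripper_width': 0.998}
```

View pics/top0.png

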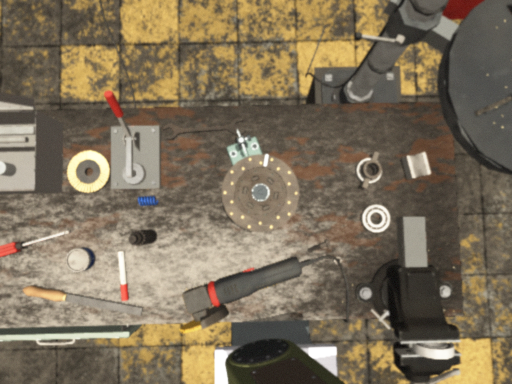

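View pics/scene0.png

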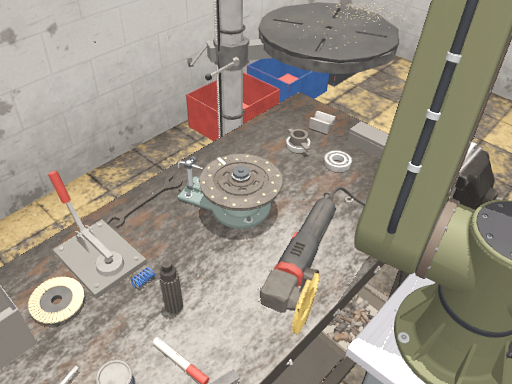

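The top view shows the disc centred near (261,192), with the mark near (266,160) and the pointer near (240,140). Next I measure them.

Run:
```python
from h import *
z=np.load("top0.npz");p=z["p"];d=z["d"];P=cloud("top",d)
m=(abs(P[...,2]-.091)<.006)
m[:140]=0;m[245:]=0;m[:,:205]=0;m[:,315:]=0
m=cv2.morphologyEx(m.astype(np.uint8),cv2.MORPH_OPEN,np.ones((3,3)))
n,l,st,c=cv2.connectedComponentsWithStats(m);k=1+st[1:,4].argmax();print(st[k],c[k])
cs=max(cv2.findContours((l==k).astype(np.uint8),0,2)[0],key=len)[:,0]
w=atz("top",cs[:,0],cs[:,1],.091)[:,:2]
A=np.c_[2*w,np.ones(len(w))];s=np.linalg.lstsq(A,(w**2).sum(1),rcond=None)[0];C=s[:2];print("C",C,"r",np.sqrt(s[2]+C@C), "medz",np.median(P[l==k][:,2]))
g=p.min(2); W=atz("top",*np.meshgrid(np.arange(512),np.arange(384)),.091)
r=np.hypot(*(np.moveaxis(W[...,:2]-C,-1,0)))
mk=(g>150)&(r>.062)&(r<.098); v,u=np.nonzero(mk)
for a,b in zip(u,v): print(a,b,g[b,a],W[b,a,:2].round(3),r[b,a].round(3))
print([(q,P[q[1],q[0]].round(3)) for q in [(370,170),(376,218),(418,165),(143,237),(148,201),(238,132),(240,140),(243,150),(290,270),(255,272),(310,248),(261,192)]])
cv2.imwrite("pics/crop.png",cv2.resize(p[115:240,205:320,::-1],None,fx=5,fy=4.8*1.04,interpolation=2)[:600])
# heights near
q=P[115:300,190:340];rr=np.hypot(q[...,0]-C[0],q[...,1]-C[1])
for a in range(0,360,15):
    an=np.degrees(np.arctan2(q[...,1]-C[1],q[...,0]-C[0]))%360
    s=(abs(an-a)<7.5)&(rr>.1)&(rr<.25);print(a,[round(float(q[...,2][s&(rr>lo)&(rr<lo+.05)].max()),3) if (s&(rr>lo)&(rr<lo+.05)).any() else None for lo in(.1,.15,.2)],end=' ')
```

```text
[ 221  155   78   77 4204] [259.80685062 192.90818268]
C [0.5523761  0.03132459] r 0.09347563012386909 medz 0.09162153538556174
255 153 189 [0.65  0.041] 0.098
256 153 190 [0.65  0.039] 0.098
257 153 185 [0.65  0.036] 0.098
258 153 185 [0.65  0.034] 0.097
259 153 182 [0.65  0.032] 0.097
260 153 174 [0.65  0.029] 0.097
261 153 151 [0.65  0.027] 0.097
250 154 185 [0.648 0.054] 0.098
251 154 184 [0.648 0.051] 0.097
252 154 182 [0.648 0.049] 0.097
253 154 179 [0.647 0.046] 0.096
254 154 178 [0.647 0.044] 0.096
255 154 174 [0.647 0.041] 0.096
256 154 168 [0.647 0.039] 0.095
257 154 162 [0.647 0.036] 0.095
258 154 157 [0.647 0.034] 0.095
259 154 156 [0.647 0.032] 0.095
260 154 154 [0.647 0.029] 0.095
265 154 179 [0.647 0.017] 0.096
266 154 228 [0.647 0.014] 0.096
267 154 225 [0.647 0.012] 0.096
268 154 154 [0.647 0.01 ] 0.097
247 155 180 [0.645 0.061] 0.098
248 155 158 [0.645 0.059] 0.097
249 155 162 [0.645 0.056] 0.096
250 155 167 [0.645 0.054] 0.095
251 155 159 [0.645 0.051] 0.095
265 155 234 [0.644 0.017] 0.093
266 155 253 [0.644 0.015] 0.093
267 155 253 [0.644 0.012] 0.094
268 155 212 
[... 7238 characters left out ...]
0, 248), array([ 0.41 , -0.096,  0.015])), ((261, 192), array([0.552, 0.029, 0.121]))]
0 [0.024, 0.016, 0.004] 15 [0.097, 0.093, 0.013] 30 [0.094, 0.017, 0.013] 45 [0.017, 0.006, 0.012] 60 [0.004, 0.005, 0.005] 75 [0.004, 0.005, 0.003] 90 [0.005, 0.005, None] 105 [0.006, 0.006, 0.002] 120 [0.005, 0.007, 0.004] 135 [0.005, 0.005, 0.006] 150 [0.005, 0.006, 0.096] 165 [0.005, 0.086, 0.104] 180 [0.005, 0.091, 0.093] 195 [0.006, 0.094, 0.092] 210 [0.005, 0.092, 0.09] 225 [0.005, 0.019, 0.072] 240 [0.005, 0.005, 0.023] 255 [0.005, 0.005, 0.005] 270 [0.005, 0.006, 0.005] 285 [0.005, 0.005, 0.004] 300 [0.004, 0.005, 0.004] 315 [0.005, 0.006, 0.005] 330 [0.006, 0.005, 0.005] 345 [0.005, 0.005, 0.006]
```

View pics/crop.png

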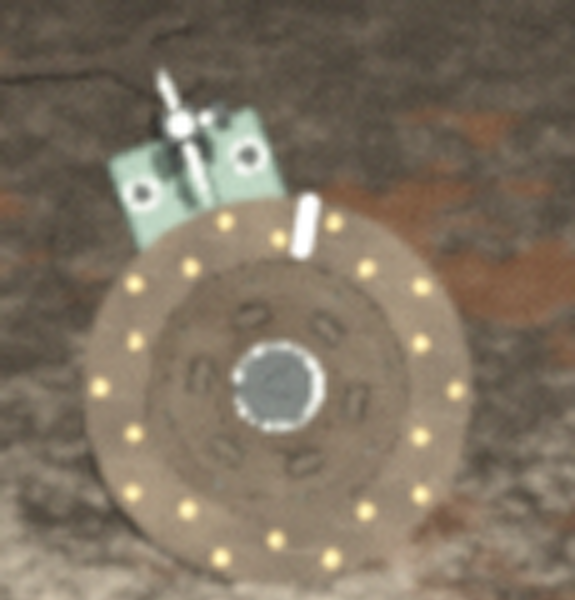

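The disc centre is (0.552, 0.031). In the crop the post is at about px (241,140), the needle tip at (247,156) and the outer end of the mark at (266.7,154). Next: exact angles, then a check for obstacles on the way there.

Run:
```python
from h import *
C=np.array([.5524,.0313])
for n,u,v,z in(("post",241,139.8,.095),("tip",247,156,.087),("mark",266.6,154,.091)):
    w=atz("top",np.array(u),np.array(v),z)[:2]-C; print(n,w.round(4),np.hypot(*w).round(4),np.degrees(np.arctan2(w[1],w[0])).round(1))
for n in("top","scene"):
    z=np.load(n+"0.npz");P=cloud(n,z["d"]);ok=z["d"]>0
    print(n);
    for x in np.arange(.1,.75,.1): print(round(x,1),[round(float(np.max(P[...,2][s])),2) if (s:=ok&(abs(P[...,0]-x)<.05)&(abs(P[...,1]-y)<.05)).any() else None for y in np.arange(-.6,.3,.1)])
```

```text
post [0.13   0.0434] 0.137 18.5
tip [0.0912 0.0299] 0.096 18.1
mark [ 0.0944 -0.0183] 0.0961 -11.0
top
0.1 [None, -0.0, 0.14, 0.14, 0.0, 0.0, -0.18, 0.01, 0.0]
0.2 [None, 0.0, 0.18, 0.18, 0.03, 0.41, 0.4, 0.35, 0.13]
0.3 [None, 0.02, 0.13, 0.13, 0.03, 0.08, 0.09, 0.13, 0.14]
0.4 [None, 0.01, 0.12, 0.12, 0.05, 0.09, 0.09, 0.09, 0.01]
0.5 [None, 0.0, 0.1, 0.1, 0.02, 0.09, 0.12, 0.11, 0.01]
0.6 [None, 0.2, 0.2, 0.05, 0.05, 0.1, 0.12, 0.11, 0.01]
0.7 [None, 0.2, 0.2, 0.03, 0.01, 0.01, 0.02, 0.1, 0.01]
scene
0.1 [None, None, 0.15, 0.15, None, 0.56, 0.6, 0.39, 0.0]
0.2 [None, None, 0.18, 0.18, -0.15, 0.0, 0.6, 0.46, 0.14]
0.3 [-0.79, -0.51, -0.43, -0.58, 0.02, 0.07, 0.09, 0.13, 0.14]
0.4 [-0.79, -0.64, 0.1, 0.1, 0.05, 0.09, 0.09, 0.09, 0.01]
0.5 [0.3, 0.01, 0.1, 0.1, 0.02, 0.1, 0.12, 0.12, 0.01]
0.6 [0.3, 0.3, 0.2, 0.05, 0.05, 0.09, 0.12, 0.12, 0.01]
0.7 [0.3, 0.3, 0.2, 0.03, 0.01, 0.01, 0.03, 0.1, 0.01]
```

```bash
python3 -m inch '[0,0,-0.23,0,0,0.147,0, 0,0,-0.23,0,0,0.147,0, 0.143,-0.176,0,0,0,0,0, 0.143,-0.176,0,0,0,0,0, 0.143,-0.176,0,0,0,0,0, 0.143,-0.176,0,0,0,0,0, 0.143,-0.176,0,0,0,0,0, 0.143,-0.176,0,0,0,0,0, 0.143,-0.176,0,0,0,0,0, 0.143,-0.176,0,0,0,0,0, 0.143,-0.176,0,0,0,0,0, 0.143,-0.176,0,0,0,0,0]' 20
```

```text
time_s: 1.3
ee_pos: [0.4124, -0.1821, 0.3232]
tool_rot: [3.142, -0.002, -0.0]
contact_force: [0.7, -0.2, -0.1]
gripper_width: 0.005
finger_force: 0.0
```

```bash
python3 -m inch '[0.14,-0.172,0,0,0,0,0, 0.14,-0.172,0,0,0,0,0, 0.14,-0.172,0,0,0,0,0, 0.14,-0.172,0,0,0,0,0, 0,0,0.22,0,0,0,0, 0,0,0.22,0,0,0,0, 0,0,0.22,0,0,0,0, 0,0,0.22,0,0,0,0, 0,0,0.1,0,0,0,0, 0,0,0,0,0,0,0, 0,0,0,0,0,0,0]'
python3 - <<'E'
from h import *
for n in("top","scene"):
    p,d=bot.camera(n)
    cv2.imwrite(f"pics/{n}1.png",cv2.resize((p[110:250,190:330] if n=="top" else p[90:250,140:340])[...,::-1],None,fx=4,fy=3.7))
print(bot.observe()["contact_force"])
E
```

```text
time_s: 2.4
ee_pos: [0.5241, -0.0464, 0.128]
tool_rot: [3.142, -0.002, 0.001]
contact_force: [-0.3, -0.2, -0.3]
gripper_width: -0.004
finger_force: 0.0
[ 0.07536583 -1.45187068  0.58128233]
```

View pics/top1.png

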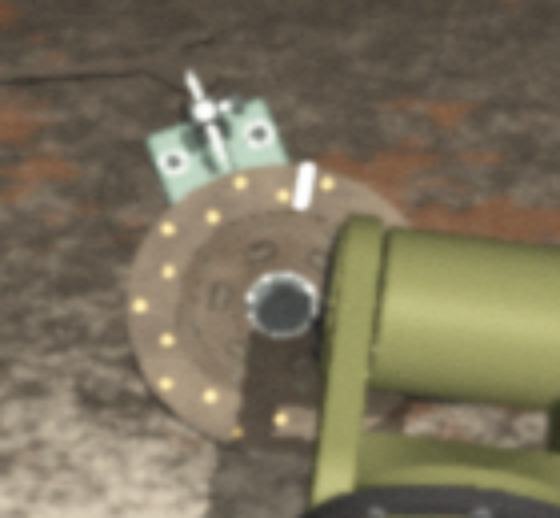

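View pics/scene1.png

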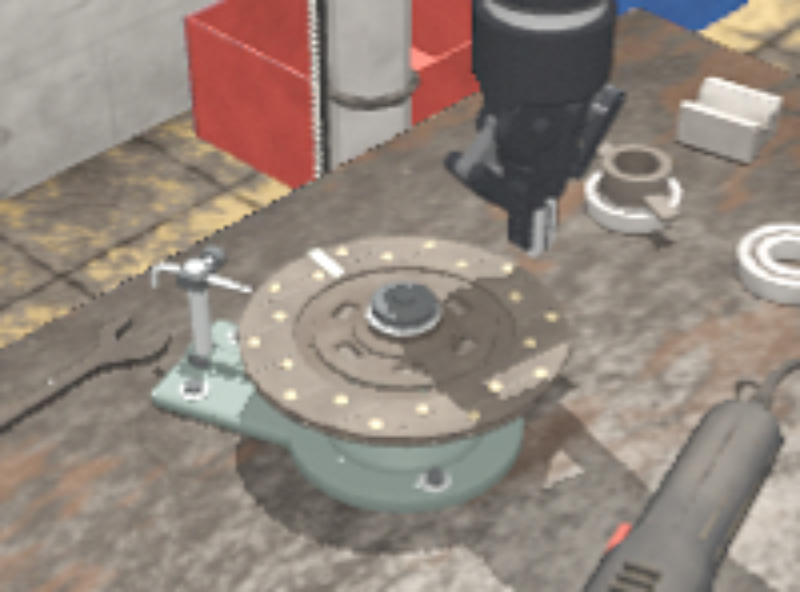

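The wrist covers only the right side of the disc. The mark and pointer stay visible, and the fingertips are over the lining at about 250°. Lowering to touch.

```bash
python3 -m inch '[0,-0.01,0.075,0,0,0,0, 0,0,0.06,0,0,0,0, 0,0,0.03,0,0,0,0, 0,0,0,0,0,0,0, 0,0,0,0,0,0,0]'; python3 -m inch '[0,0,0.015,0,0,0,0, 0,0,0.015,0,0,0,0, 0,0,0,0,0,0,0, 0,0,0,0,0,0,0]'
```

```text
time_s: 3.0
ee_pos: [0.5241, -0.0445, 0.0947]
tool_rot: [3.142, -0.002, 0.001]
contact_force: [-0.1, 0.5, 0.8]
gripper_width: 0.003
finger_force: 0.0
time_s: 3.4
ee_pos: [0.524, -0.0444, 0.0885]
tool_rot: [3.142, -0.002, 0.001]
contact_force: [-0.4, -0.7, 4.2]
gripper_width: 0.004
finger_force: 1.6
```

Run:
```python
import numpy as np
a=np.radians(np.arange(250,640,5)); x=.08*np.cos(a)/.2;y=-.08*np.sin(a)/.2
X=np.round(x,3);Y=np.round(y,3)
for i in range(0,77,12): print(", ".join(f"{X[j+1]-X[j]:.3f},{Y[j+1]-Y[j]:.3f},0,0,0,0,0" for j in range(i,min(i+12,77))))
```

```text
0.033,0.010,0,0,0,0,0, 0.035,0.008,0,0,0,0,0, 0.034,0.004,0,0,0,0,0, 0.035,0.002,0,0,0,0,0, 0.035,-0.002,0,0,0,0,0, 0.034,-0.004,0,0,0,0,0, 0.035,-0.008,0,0,0,0,0, 0.033,-0.010,0,0,0,0,0, 0.032,-0.013,0,0,0,0,0, 0.031,-0.017,0,0,0,0,0, 0.029,-0.018,0,0,0,0,0, 0.028,-0.022,0,0,0,0,0
0.026,-0.023,0,0,0,0,0, 0.023,-0.026,0,0,0,0,0, 0.022,-0.028,0,0,0,0,0, 0.018,-0.029,0,0,0,0,0, 0.017,-0.031,0,0,0,0,0, 0.013,-0.032,0,0,0,0,0, 0.010,-0.033,0,0,0,0,0, 0.008,-0.035,0,0,0,0,0, 0.004,-0.034,0,0,0,0,0, 0.002,-0.035,0,0,0,0,0, -0.002,-0.035,0,0,0,0,0, -0.004,-0.034,0,0,0,0,0
-0.008,-0.035,0,0,0,0,0, -0.010,-0.033,0,0,0,0,0, -0.013,-0.032,0,0,0,0,0, -0.017,-0.031,0,0,0,0,0, -0.018,-0.029,0,0,0,0,0, -0.022,-0.028,0,0,0,0,0, -0.023,-0.026,0,0,0,0,0, -0.026,-0.023,0,0,0,0,0, -0.028,-0.022,0,0,0,0,0, -0.029,-0.018,0,0,0,0,0, -0.031,-0.017,0,0,0,0,0, -0.032,-0.013,0,0,0,0,0
-0.033,-0.010,0,0,0,0,0, -0.035,-0.008,0,0,0,0,0, -0.034,-0.004,0,0,0,0,0, -0.035,-0.002,0,0,0,0,0, -0.035,0.002,0,0,0,0,0, -0.034,0.004,0,0,0,0,0, -0.035,0.008,0,0,0,0,0, -0.033,0.010,0,0,0,0,0, -0.032,0.013,0,0,0,0,0, -0.031,0.017,0,0,0,0,0, -0.029,0.018,0,0,0,0,0, -0.028,0.022,0,0,0,0,0
-0.026,0.023,0,0,0,0,0, -0.023,0.026,0,0,0,0,0, -0.022,0.028,0,0,0,0,0, -0.018,0.029,0,0,0,0,0, -0.017,0.031,0,0,0,0,0, -0.013,0.032,0,0,0,0,0, -0.010,0.033,0,0,0,0,0, -0.008,0.035,0,0,0,0,0, -0.004,0.034,0,0,0,0,0, -0.002,0.035,0,0,0,0,0, 0.002,0.035,0,0,0,0,0, 0.004,0.034,0,0,0,0,0
0.008,0.035,0,0,0,0,0, 0.010,0.033,0,0,0,0,0, 0.013,0.032,0,0,0,0,0, 0.017,0.031,0,0,0,0,0, 0.018,0.029,0,0,0,0,0, 0.022,0.028,0,0,0,0,0, 0.023,0.026,0,0,0,0,0, 0.026,0.023,0,0,0,0,0, 0.028,0.022,0,0,0,0,0, 0.029,0.018,0,0,0,0,0, 0.031,0.017,0,0,0,0,0, 0.032,0.013,0,0,0,0,0
0.033,0.010,0,0,0,0,0, 0.035,0.008,0,0,0,0,0, 0.034,0.004,0,0,0,0,0, 0.035,0.002,0,0,0,0,0, 0.035,-0.002,0,0,0,0,0
```

```bash
python3 -m inch '[0.016,0.005,0,0,0,0,0, 0.017,0.005,0,0,0,0,0, 0.035,0.008,0,0,0,0,0, 0.034,0.004,0,0,0,0,0, 0.035,0.002,0,0,0,0,0, 0.035,-0.002,0,0,0,0,0, 0.034,-0.004,0,0,0,0,0, 0.035,-0.008,0,0,0,0,0, 0.033,-0.010,0,0,0,0,0]'
python3 - <<'E'
from h import *
p,d=bot.camera("top"); cv2.imwrite("pics/top2.png",cv2.resize(p[110:250,190:330,::-1],None,fx=4,fy=4))
E
```

```text
time_s: 4.3
ee_pos: [0.5792, -0.0442, 0.0882]
tool_rot: [-3.142, 0.002, 0.0]
contact_force: [-1.1, -0.2, 3.6]
gripper_width: -0.001
finger_force: 1.7
```

View pics/top2.png

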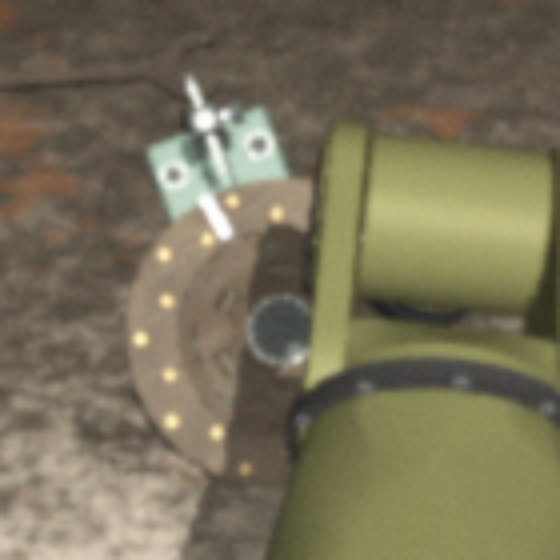

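The disc follows the fingers: the mark, at about crop (205,200), is now past the needle tip at (225,180). Continuing round.

```bash
python3 -m inch '[0.032,-0.013,0,0,0,0,0, 0.031,-0.017,0,0,0,0,0, 0.029,-0.018,0,0,0,0,0, 0.028,-0.022,0,0,0,0,0, 0.026,-0.023,0,0,0,0,0, 0.023,-0.026,0,0,0,0,0, 0.022,-0.028,0,0,0,0,0, 0.018,-0.029,0,0,0,0,0, 0.017,-0.031,0,0,0,0,0, 0.013,-0.032,0,0,0,0,0]'
```

```text
time_s: 5.35
ee_pos: [0.6267, 0.0039, 0.0883]
tool_rot: [-3.142, 0.002, 0.0]
contact_force: [-1.4, -0.6, 3.2]
gripper_width: 0.001
finger_force: 1.7
```

```bash
python3 -m inch '[0.010,-0.033,0,0,0,0,0, 0.008,-0.035,0,0,0,0,0, 0.004,-0.034,0,0,0,0,0, 0.002,-0.035,0,0,0,0,0, -0.002,-0.035,0,0,0,0,0, -0.004,-0.034,0,0,0,0,0, -0.008,-0.035,0,0,0,0,0, -0.010,-0.033,0,0,0,0,0, -0.013,-0.032,0,0,0,0,0, -0.017,-0.031,0,0,0,0,0, -0.018,-0.029,0,0,0,0,0, -0.022,-0.028,0,0,0,0,0]' && python3 -m inch '[-0.023,-0.026,0,0,0,0,0, -0.026,-0.023,0,0,0,0,0, -0.028,-0.022,0,0,0,0,0, -0.029,-0.018,0,0,0,0,0, -0.031,-0.017,0,0,0,0,0, -0.032,-0.013,0,0,0,0,0, -0.033,-0.010,0,0,0,0,0, -0.035,-0.008,0,0,0,0,0, -0.034,-0.004,0,0,0,0,0, -0.035,-0.002,0,0,0,0,0, -0.035,0.002,0,0,0,0,0, -0.034,0.004,0,0,0,0,0]'
```

```text
time_s: 6.55
ee_pos: [0.6122, 0.0826, 0.0883]
tool_rot: [-3.142, 0.002, -0.0]
contact_force: [0.1, 0.1, 3.9]
gripper_width: -0.004
finger_force: 1.7
time_s: 7.75
ee_pos: [0.537, 0.1095, 0.0883]
tool_rot: [-3.142, 0.002, -0.0]
contact_force: [0.5, -0.9, 3.6]
gripper_width: -0.004
finger_force: 1.7
```

```bash
python3 -m inch '[-0.035,0.008,0,0,0,0,0, -0.033,0.010,0,0,0,0,0, -0.032,0.013,0,0,0,0,0, -0.031,0.017,0,0,0,0,0, -0.029,0.018,0,0,0,0,0, -0.028,0.022,0,0,0,0,0, -0.026,0.023,0,0,0,0,0, -0.023,0.026,0,0,0,0,0, -0.022,0.028,0,0,0,0,0, -0.018,0.029,0,0,0,0,0, -0.017,0.031,0,0,0,0,0, -0.013,0.032,0,0,0,0,0]' && python3 -m inch '[-0.010,0.033,0,0,0,0,0, -0.008,0.035,0,0,0,0,0, -0.004,0.034,0,0,0,0,0, -0.002,0.035,0,0,0,0,0, 0.002,0.035,0,0,0,0,0, 0.004,0.034,0,0,0,0,0, 0.008,0.035,0,0,0,0,0, 0.010,0.033,0,0,0,0,0, 0.013,0.032,0,0,0,0,0, 0.017,0.031,0,0,0,0,0, 0.018,0.029,0,0,0,0,0, 0.022,0.028,0,0,0,0,0]'
python3 - <<'E'
from h import *
for n in("top","scene"):
    p,d=bot.camera(n); cv2.imwrite(f"pics/{n}3.png",cv2.resize((p[110:250,190:330] if n=="top" else p[130:240,160:300])[...,::-1],None,fx=4,fy=4))
E
```

```text
time_s: 8.95
ee_pos: [0.4759, 0.0577, 0.0883]
tool_rot: [-3.142, 0.002, 0.0]
contact_force: [0.4, 0.4, 3.1]
gripper_width: -0.003
finger_force: 1.7
time_s: 10.15
ee_pos: [0.4904, -0.021, 0.0883]
tool_rot: [3.142, -0.002, -0.0]
contact_force: [-0.5, -0.3, 3.4]
gripper_width: 0.002
finger_force: 1.7
```

View pics/scene3.png

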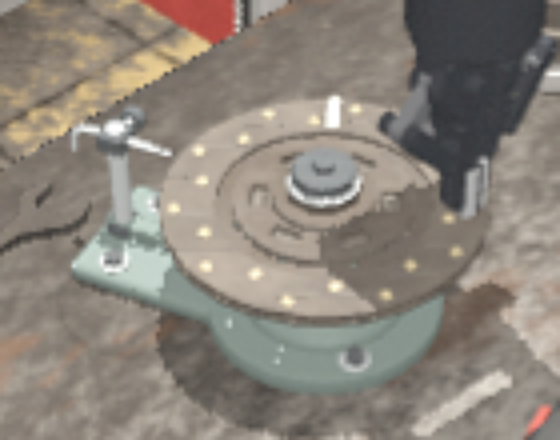

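The mark is at scene px (243.5,154.5) and the needle tip at (203,168.7). Measuring the remaining angle.

Run:
```python
from h import *
C=np.array([.5524,.0313])
for u,v,z in((243.5,154.5,.0885),(241.5,160.8,.0885),(203,168.7,.087)):
    w=atz("scene",np.array(u),np.array(v),z)[:2]-C; print(w.round(4),np.hypot(*w).round(4),np.degrees(np.arctan2(w[1],w[0])).round(1))
```

```text
[ 0.0634 -0.0746] 0.0979 -49.6
[ 0.0496 -0.0533] 0.0728 -47.1
[0.0954 0.0306] 0.1002 17.8
```

```bash
python3 -m inch '[0.023,0.026,0,0,0,0,0, 0.026,0.023,0,0,0,0,0, 0.028,0.022,0,0,0,0,0, 0.029,0.018,0,0,0,0,0, 0.031,0.017,0,0,0,0,0, 0.032,0.013,0,0,0,0,0, 0.033,0.010,0,0,0,0,0, 0.035,0.008,0,0,0,0,0, 0.034,0.004,0,0,0,0,0, 0.035,0.002,0,0,0,0,0, 0.017,-0.001,0,0,0,0,0, 0.010,0,0,0,0,0,0]' && python3 -m inch '[0,0,0,0,0,0,0,0,0,0,0,0,0,0]'
cat > m.py <<'E'
from h import *
import sys
C=np.array([.5524,.0313]); n=sys.argv[1]; zs=float(sys.argv[2])
p,d=bot.camera("top"); W=atz("top",*np.meshgrid(np.arange(512),np.arange(384)),zs)[...,:2]-C
g=p.min(2);r=np.hypot(W[...,0],W[...,1]);a=np.degrees(np.arctan2(W[...,1],W[...,0]))
m=(g>205)&(r>.066)&(r<.094)&(abs(a-18)<35)
c=W[m].mean(0);print(m.sum(),np.hypot(*c),"mark",np.degrees(np.arctan2(c[1],c[0])))
cv2.imwrite(f"pics/{n}.png",cv2.resize(p[120:200,200:300,::-1],None,fx=7,fy=7,interpolation=2))
E
python3 m.py top4 .0885
```

```text
time_s: 11.45
ee_pos: [0.5569, -0.0489, 0.0882]
tool_rot: [-3.142, 0.002, 0.0]
contact_force: [-1.0, -0.5, 3.1]
gripper_width: -0.002
finger_force: 1.8
time_s: 11.65
ee_pos: [0.5566, -0.049, 0.0883]
tool_rot: [-3.142, 0.002, -0.0]
contact_force: [-0.1, 0.5, 3.0]
gripper_width: 0.005
finger_force: 1.7
39 0.08033307429899818 mark 1.5213736017940718
```

View pics/top4.png

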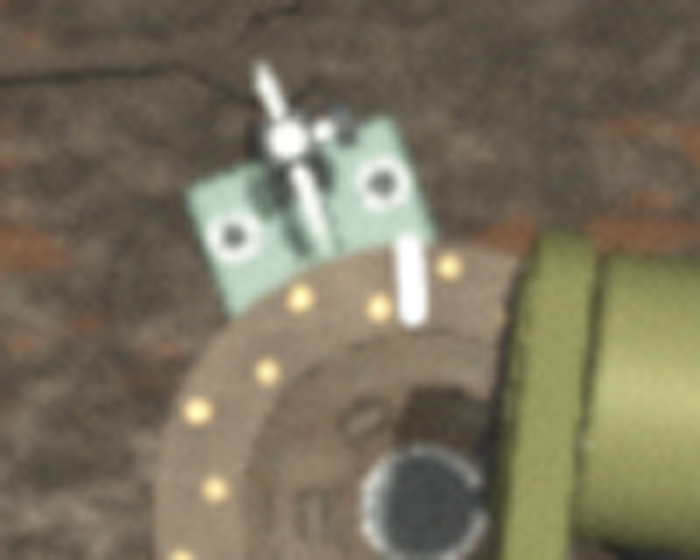

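The mark is at 1.5° and the pointer at 18.3° (needle tip at crop (328,250)). About 15° more, then trim.

```bash
python3 -m inch '[0.014,-0.001,0,0,0,0,0, 0.028,-0.003,0,0,0,0,0, 0.028,-0.005,0,0,0,0,0, 0.022,-0.005,0,0,0,0,0, 0.010,-0.003,0,0,0,0,0, 0,0,0,0,0,0,0, 0,0,0,0,0,0,0]'; python3 m.py top5 .0885
```

```text
time_s: 12.4
ee_pos: [0.5771, -0.0456, 0.0883]
tool_rot: [3.142, -0.002, 0.0]
contact_force: [1.2, -0.1, 3.6]
gripper_width: -0.001
finger_force: 1.7
40 0.08010868447379099 mark 16.22747553356482
```

Run:
```python
from h import *
C=np.array([.5524,.0313])
p,d=bot.camera("top"); U,V=np.meshgrid(np.arange(512),np.arange(384));g=p.min(2).astype(float)
W=atz("top",U,V,.087)[...,:2]-C
r=np.hypot(W[...,0],W[...,1]);a=np.degrees(np.arctan2(W[...,1],W[...,0]))
for lo,hi in((.099,.105),(.105,.111),(.111,.117),(.117,.123),(.155,.18)):
    m=(r>lo)&(r<hi)&(abs(a-18.5)<5);w=np.clip(g-190,0,None)*m
    print(lo,(m&(g>190)).sum(), (w*a).sum()/max(w.sum(),1e-9))
W=atz("top",U,V,.0885)[...,:2]-C
r=np.hypot(W[...,0],W[...,1]);a=np.degrees(np.arctan2(W[...,1],W[...,0]))
for lo,hi in((.067,.076),(.076,.085),(.085,.094)):
    m=(r>lo)&(r<hi)&(abs(a-17)<8);w=np.clip(g-190,0,None)*m; print(lo,(w*a).sum()/w.sum())
```

```text
0.099 5 18.89937376475059
0.105 6 18.79350056645571
0.111 7 18.72772248909681
0.117 6 18.603052515009878
0.155 8 18.86995193888966
0.067 16.077492109435784
0.076 16.162184331828374
0.085 16.220051152819817
```

```bash
python3 -m inch '[0.009,-0.003,0,0,0,0,0, 0.009,-0.003,0,0,0,0,0, 0,0,0,0,0,0,0, 0,0,0,0,0,0,0]'; python3 m.py top6 .0885
```

```text
time_s: 12.9
ee_pos: [0.5807, -0.0444, 0.0883]
tool_rot: [-3.142, 0.002, -0.0]
contact_force: [0.2, -0.1, 3.7]
gripper_width: -0.0
finger_force: 1.7
40 0.08027934121055741 mark 18.911866749212354
```

Aligned (18.9° against 18.8°). Lifting straight up, then backing off to the right.

```bash
python3 -m inch '[0,0,-0.02,0,0,0,0, 0,0,-0.04,0,0,0,0, 0,0,-0.15,0,0,0,0, 0,0,-0.2,0,0,0,0, 0,0,-0.2,0,0,0,0, -0.05,0.2,-0.1,0,0,0,0, -0.05,0.2,0,0,0,0,0, -0.05,0.2,0,0,0,0,0, -0.05,0.2,0,0,0,0,0, 0,0,0,0,0,0,0, 0,0,0,0,0,0,0]'; python3 m.py top7 .091
```

```text
time_s: 14.05
ee_pos: [0.5401, -0.2049, 0.2305]
tool_rot: [-3.141, 0.004, 0.0]
contact_force: [-0.0, 1.4, 0.4]
gripper_width: 0.002
finger_force: 0.0
38 0.08097279850635956 mark 18.694822915847197
```

View pics/top7.png

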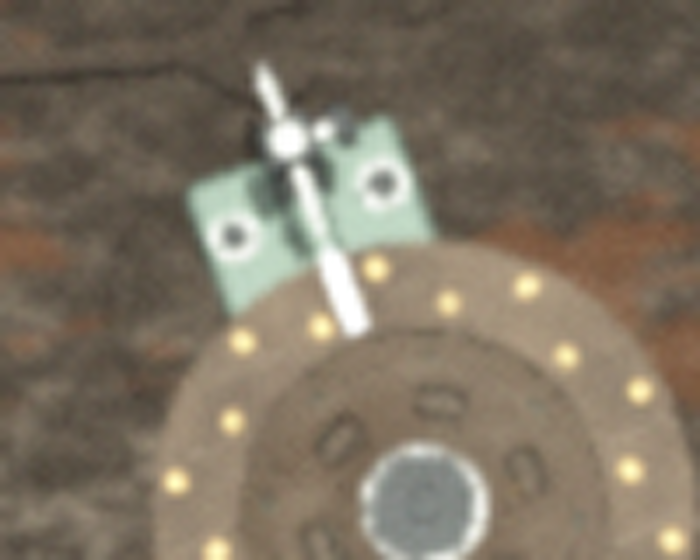

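The mark, from about (335,255) to (355,330), is collinear with the needle, and the hand is clear.

```bash
python3 -c "
from bench import bot
print(bot.sign_off())"
```

```text
the job is handed in; nothing more can be done
None
```

The disc was turned anticlockwise past the pointer once and then a full turn more; the mark now stands at the pointer (18.7° measured against 18.8°), the hand is clear, and the job was handed in at about 14 s, with no verdict returned.

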